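# Close the nut chopper and hold it at pulse

### The arm

A 7-joint arm with a two-finger parallel gripper is mounted at the origin on the work surface. World frame = base frame: x ahead of the robot, y to its left, z up, the work surface at z = 0. Lengths are in m, angles in rad, forces in N, time in s.
With the tool pointing down it reaches from about 0.35 to 0.9 m from the base axis. Payload 19.9 kg.
Tool frame: the origin (TCP) lies between the finger pads, 19 mm behind the fingertips; this is the grasp point; z points along the fingers, y is the line along which they close (so a half turn about z gives the same grasp; the last joint's range is limited). The gripper opens to 85 mm and grips with 20 to 120 N. Pads are 22 mm wide; open, the fingers measure 114 mm over their backs; the gripper's body (76 mm by 85 mm) begins 54 mm behind the grasp point. The pads swing forward as they close: fully open they stand 13 mm farther back than shut.
Start: joints at [-1.298, 0.417, -0.01, 1.614, 0.005, 1.111, -0.053], TCP at [0.193, 0.594, 0.25] pointing down, gripper open.
Joint ranges: [-2.81, 2.81], [-0.39, 2.02], [-1.27, 1.25], [0.06, 2.57], [-1.19, 4.33], [0.19, 2], [-2.82, 2.82]. Speed limits (rad/s): [1.89, 1.89, 2.39, 2.39, 3.01, 3.01, 3.01].

### API

Orientations are given as [roll, pitch, yaw] about the fixed x, y, z axes, in that order (R = Rz(yaw) Ry(pitch) Rx(roll)).
In Python, from cell import env gives the robot as it stands.
- The arm moves only by the tool step_arm, never from a script. Its argument "increments" is a list of rows, each an object with "slide": the shift along the tool's x, y, z in mm, a list of three; "dr": the turn, a rotation vector about the tool's x, y, z in degrees, a list of three; "gripper": the opening, from 0 (shut) to 1 (fully open). In form: [{"slide": [dx, dy, dz], "dr": [wx, wy, wz], "gripper": gripper}, ...]. A call has 1 to 12 rows; each row is the pose to reach, as a shift and turn from the pose commanded when the call began, along the tool's axes at that moment; what a row does not reach only later rows make up. A row lasts 1/8 s, in which the tool goes at most 62.5 mm and 10.7 degrees, less where a joint would pass 70% of its speed; a pose out of reach is approached as far as the arm can. A call with a gripper value outside its range is refused whole. The fingers move at their own pace and stop on an object; "newtons" is the grip in N (left out, the last holds). Time passes only in rows, so rows that repeat a pose let the fingers close. It gives the time, the measured TCP pose, the force, the opening and the grip force at its end, in the units of the state.
- env.read_state(): the state, without advancing time (a new reading comes with each control period).
- env.get_image(name): name is "scene" or "top"; returns a dict with "image" (384x512x3 uint8, blue, green, red), "camera_matrix" (3x3 intrinsics, pixels), "camera_from_world" (4x4, takes a point from world to camera coordinates). Camera axes: x right, y down, z forward; pixel columns grow to the right and rows downward; lengths in m; the calibration is good to about 2 mm. A picture is of the moment at which its call begins. There is no depth.
- env.finish_job(): hands the job in; it is judged then, once.
The state is a dict: "time_s": time; "qpos": joint angles; "joint_velocities": joint speeds; "tau": joint torques, N m; "position": TCP position; "tool_rot": TCP orientation; "contact_force": force on the tool from outside, world axes, zero at the start; "ft_torque": the same for the moment, N m; "opening": opening from 0.0 (shut) to 1.0 (fully open); "grasp_force": force on a finger pad.
Only numpy, scipy, OpenCV 4.12 (cv2) and the standard library are available. Lean on these libraries where they do the work, as an engineer would, in place of code of your own. Each camera call takes 0.05 s, during which the arm holds its last target. There are 200 camera calls.

### The job

Give the almonds a short burst in the nut chopper: with the stopper seated in the filler neck of the lid, set the lid down into the bowl with its run tab at the open mark (dot), and turn it clockwise, against the spring, to the pulse mark (bar), about half way to the lock. Do not let it go on to the lock, where it clicks in and runs on; finish while still holding the lid there, and leave the other things on the counter alone.

Things in the scene. Friction and masses are not known exactly. Their poses are not given: they have to be found in the camera images.
- chopper: Nut chopper, fixed: white motor base 164 mm across, clear bowl, bowl handle on its -x side, white switch column on its +x,-y side. Origin: centre of the underside, on the bowl's axis, z up. The lid drops in with its run tab along the chopper's +x; clockwise from above (towards -y) closes it. Column: radius 71 to 94 mm, from 8 degrees before the open mark to 68 after, top at z 162.
- rim (a point): Centre of the bowl's mouth, 150 mm above the chopper's origin, axes as the chopper's; bore radius 56; the lid's rim plate rests at this height. Three grey hooks on the rim (posts from radius 69.5, flanges inward to 61.5, 7 to 11 mm above the rim) hold the lid's lugs: 8 degrees of play either way at drop-in, under the hooks beyond that.
- open_mark (a point): Small black dot on the column's top, radius 90.5 mm, in the chopper's +x direction: the tab is over its direction when the lid is dropped in.
- pulse_mark (a point): Black bar on the column's top, radius 90.5 mm, 27 degrees clockwise of the open mark: pulse position of the tab (run slide at about 0.29 rad).
- lock_mark (a point): Where the tab's middle is when locked: radius 90.5 mm, 55 degrees clockwise of the open mark (a black square stands on the end stop just beyond). The tab meets the steel spring catch from 38 degrees and clicks in behind it near 53. Not to be reached.
- run_slide (a joint): Turn of the steel run slide in its curved slot on the column about the bowl's axis, rad: 0 free, grows as the tab pushes it clockwise, from 10 degrees of lid turn on (value = lid turn minus 0.18 rad). Its spring, 0.14 N m at 0 plus 1.2 N m per rad, turns the lid back if let go.
- lid: Loose grey lid, 220 g, upright on the counter. Origin: centre of the spigot's underside, z up, +x along the run tab. Spigot radius 50 widening to 53.5, 12 mm deep; rim plate radius 57, lugs to radius 67 at z 12 to 17 (at 60, 180, 300 degrees, 22 mm wide); top z 22. Run tab 10 mm wide, z 25.5 to 33, to radius 88. Seated, its origin is 138 mm above the chopper's.
- tab_tip (a point): On the run tab's middle line, 84 mm from the lid's axis, 29 mm above the lid's origin.
- neck_mouth (a point): Centre of the mouth of the lid's central filler neck, 64 mm above the lid's origin, axes as the lid's. Neck z 22 to 64, outer radius 22, bore radius 19, with two upright flats 28 mm wide, z 27 to 63, 46 mm over, facing the lid's +y and -y: grip these, fingers closing along the lid's y, TCP about 47 mm above the lid's origin.
- stopper: Loose grey stopper, 60 g, 52 mm high, standing on its foot. Origin: centre of the foot, z up. Tapered plug radius 13.5 at the foot to 17 at z 30, flange radius 21 (z 30 to 34), round knob radius 13 (z 34 to 52) to grip, with the fingertips above the flange. Seated, the flange rests on the neck's mouth and its origin is 34 mm above the lid's.
- almond_jar: Bystander: amber glass jar, 76 mm across, 120 mm high; origin under its centre.
- vase: Bystander: white vase, 72 mm across, 155 mm high; origin under its centre.
- coffee_cup: Bystander: terracotta mug, 80 mm across, 75 mm high; origin under its centre.

How it is judged:
On the way:
1. the lid sits down in the bowl with its run tab near the open mark (z of lid in the frame of chopper below 0.142 m and horizontal distance between lid and chopper below 0.006 m and angle between lid's own z axis and vertical below 0.08 rad and x of tab_tip in the frame of chopper above 0.05 m and y of tab_tip in the frame of chopper above -0.022 m), for 0.1 s.
At the end, for the whole second after the job is handed in: Lid level in the bowl (4 mm in height, 6 mm off centre), run tab 19 to 34 degrees clockwise of the open mark (pulse mark at 27) and pushing the run slide, never over 40; stopper within 4 mm of fully in; fingers still holding the lid (over 2 N), at rest; bystanders within 3 cm (z of lid in the frame of chopper between 0.134 and 0.142 m and horizontal distance between lid and chopper below 0.006 m and angle between lid's own z axis and vertical below 0.08 rad and x of tab_tip in the frame of chopper above 0.05 m and y of tab_tip in the frame of chopper between -0.0475 and -0.0275 m and value of joint run_slide above 0.12 rad and angular speed of lid below 0.15 rad/s and contact force between the fingers and lid above 2 N and z of stopper in the frame of lid below 0.038 m and horizontal distance between stopper and lid below 0.006 m and angle between stopper's own z axis and vertical below 0.12 rad); the arm keeps its last pose, push and grip.
It fails at once if the lid is turned on past pulse into the lock catch (over 40 degrees) (z of lid in the frame of chopper below 0.145 m and horizontal distance between lid and chopper below 0.01 m and x of tab_tip in the frame of chopper above 0.02 m and y of tab_tip in the frame of chopper below -0.054 m).
It fails at once if a bystander is moved by more than 3 cm (distance of any of almond_jar, vase, coffee_cup from where it was at the start of the episode above 0.03 m).
It also fails if it takes over 54 s, if anything falls off the work surface, if the arm or the gripper's body presses on something with over 40 N, if the wrist force passes 120 N, or if a joint passes its speed limit or range.

## Working session

There is one attempt and no reset: what is moved stays moved. The work goes in short steps, Python scripts to look and compute and a tool call to move; the robot and the scene stay as the last step left them, time stands still between calls to the robot, and variables do not carry over. Pictures are saved under pics/ and viewed, at most 10 in all, crops included, and the job is handed in when it is done.

Besides the shell and the picture viewer there is one more tool, called after "Request:" as a command line: name --argument value ..., lists and objects as JSON in quotes. step_arm: Moves the arm, as the interface text tells. Its arguments: {"type":"object","properties":{"increments":{"type":"array"},"newtons":{"type":"number"}},"required":["increments"]}

```bash
mkdir -p pics
python3 - <<'E'
from cell import env
import cv2,numpy as np
np.set_printoptions(precision=4,suppress=True)
print(env.read_state())
for n in("scene","top"):
    d=env.get_image(n);cv2.imwrite(f"pics/{n}0.png",d["image"])
    np.savez(f"{n}.npz",K=d["camera_matrix"],T=d["camera_from_world"]);print(n,d["camera_matrix"],d["camera_from_world"])
E
```

```text
{'time_s': 0.0, 'qpos': array([-1.2985,  0.418 , -0.0103,  1.6142,  0.0046,  1.1107, -0.053 ]), 'joint_velocities': array([-0.0001, -0.0005, -0.0017, -0.0006, -0.0009,  0.0004,  0.002 ]), 'tau': array([ -0.0001, -86.4457,   0.6788, -43.4889,   0.019 ,   0.0076,
        -0.    ]), 'position': array([0.1928, 0.5942, 0.2493]), 'tool_rot': array([-3.1403,  0.    ,  2.8278]), 'contact_force': array([-0.6135,  0.4179,  0.0459]), 'ft_torque': array([ 0.009 ,  0.039 , -0.0181]), 'grasp_force': 0.0, 'opening': 1.001307242839301}
scene [[485.1166   0.     255.5215]
 [  0.     485.1166 195.3873]
 [  0.       0.       1.    ]] [[ 0.429   0.9033 -0.0071 -0.2866]
 [ 0.6223 -0.3012 -0.7225 -0.297 ]
 [-0.6548  0.3055 -0.6913  1.6604]
 [ 0.      0.      0.      1.    ]]
top [[413.0547   0.     259.7575]
 [  0.     413.0547 194.7397]
 [  0.       0.       1.    ]] [[-0.002  -1.      0.0062  0.0349]
 [-0.988   0.001  -0.1545  0.6228]
 [ 0.1545 -0.0064 -0.988   1.1298]
 [ 0.      0.      0.      1.    ]]
```

View pics/top0.png

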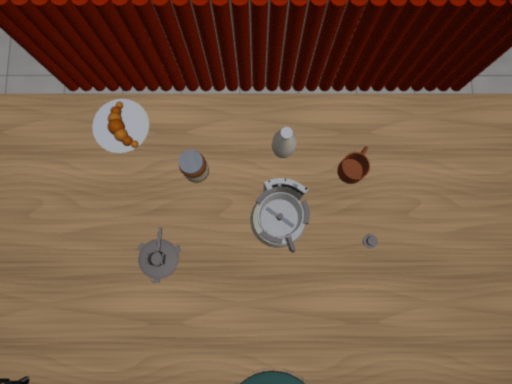

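View pics/scene0.png

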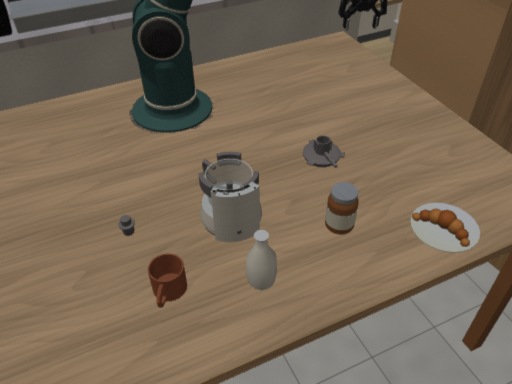

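The top view shows the lid at (158,258) with its tab pointing up to (159,232), the stopper at (370,241), and the chopper at (280,216) with its column toward the top right. I'll zoom in on these.

Run:
```python
import cv2,numpy as np
t=cv2.imread("pics/top0.png");s=cv2.imread("pics/scene0.png")
def c(i,u,v,w,h,k):
    o=cv2.resize(i[v:v+h,u:u+w],None,fx=k,fy=k,interpolation=cv2.INTER_CUBIC)
    for a in range(0,w,10):
        cv2.line(o,(a*k,0),(a*k,6 if (u+a)%50 else 14),(0,255,0),1)
        if (u+a)%20==0: cv2.putText(o,str(u+a),(a*k,22),0,.35,(0,255,0),1)
    for a in range(0,h,10):
        cv2.line(o,(0,a*k),(6,a*k),(0,255,0),1)
        if (v+a)%20==0: cv2.putText(o,str(v+a),(8,a*k+4),0,.35,(0,255,0),1)
    return o
A=np.hstack([c(t,240,170,80,90,5),c(t,130,220,60,90,5),c(t,350,220,20+0,90,5)])
A=np.hstack([c(t,240,170,80,90,5),c(t,125,220,65,90,5)])
B=np.hstack([c(s,190,145,80,100,5)[:150*0+500],])
cv2.imwrite("pics/z1.png",A)
x=c(t,350,220,40,40,5); y=c(s,300,130,50,40,5);z=c(s,110,205,40,40,5)
C=np.zeros((500,800,3),np.uint8);C[:,:400]=B;C[:200,400:600]=x;C[:200,600:800]=z;C[220:420,400:650]=y
cv2.imwrite("pics/z2.png",C)
```

```text
(no output)
```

View pics/z1.png

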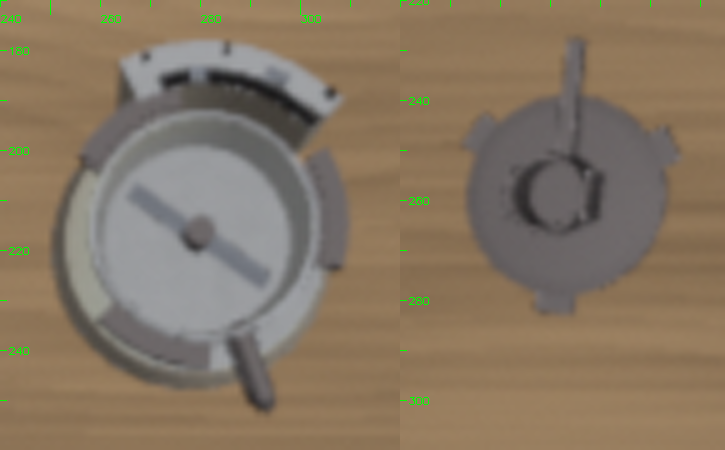

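View pics/z2.png

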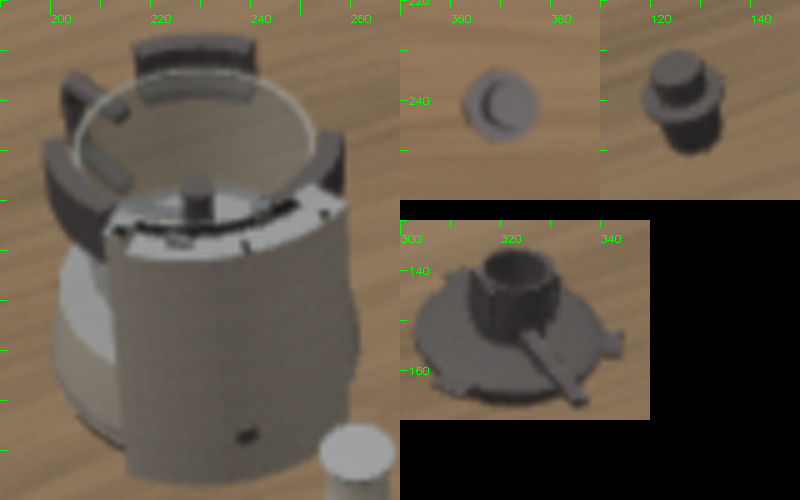

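The bowl rim is centred at about (281,215). The dot, bar and square are at (269,181), (285,180) and (306,189). Next I'll fit the poses using both views.

```bash
cat > h.py <<'E'
import numpy as np
from scipy.optimize import least_squares
C={n:np.load(f"{n}.npz") for n in("scene","top")}
def proj(n,P):
    q=C[n]["K"]@(C[n]["T"]@np.append(P,1))[:3];return q[:2]/q[2]
def fit(obs,x0):
    """obs: (cam, r, angle_deg, z, u, v, weight); x=(x,y,yaw)"""
    def f(x): return np.concatenate([w*(proj(n,[x[0]+r*np.cos(x[2]+np.radians(a)),x[1]+r*np.sin(x[2]+np.radians(a)),z])-[u,v]) for n,r,a,z,u,v,w in obs])
    s=least_squares(f,x0,loss="soft_l1");return s.x,f(s.x).reshape(-1,2)
E
python3 - <<'E'
from h import *
np.set_printoptions(precision=4,suppress=True)
ch=[("top",.0905,0,.162,269.2,181.4,1),("top",.0905,-27,.162,285.4,179.6,1),("scene",.0905,0,.162,214,191.2,1),("scene",.0905,-27,.162,239.2,194.4,1),("top",0,0,.15,280.9,214.8,.7)]
lid=[("top",0,0,.02,158.4,259,1),("top",.088,0,.033,160.2,227.6,1),("top",.067,180,.017,156,282.8,1),("top",.067,60,.017,139.4,246.4,.7),("top",.067,-60,.017,179.4,249.2,.7),("scene",.088,0,.033,336.4,166,1),("scene",0,0,.064,323,139.6,1)]
st=[("top",0,0,.034,370.2,241.2,1),("top",0,0,.052,372,240.6,.5),("scene",0,0,.052,125.6,219,1)]
for n,o,x0 in(("ch",ch,[.6,-.05,-.4]),("lid",lid,[.45,.25,0]),("st",st,[.5,-.25,0])):
    x,r=fit(o,x0);print(n,x,np.degrees(x[2]));print(r.T)
for n,u,v,z in(("jar",193,158,.12),("vase",287,132,.155),("cup",354,167,.075)):
    print(n,fit([("top",0,0,z,u,v,1)],[.6,0,0])[0])
E
```

```text
ch [ 0.5555 -0.0206  0.3402] 19.49325856627556
[[ 0.2386  0.2536 39.7343 -1.1692  0.1897]
 [-0.3129 -0.2008 -3.5999 -0.2145 -0.2872]]
lid [ 0.4432  0.3241 -0.0602] -3.4480580954996745
[[-0.4217 -0.3331 -0.0478 -0.1613  0.0958 -0.8283 -0.8215]
 [-0.2858 -0.085  -0.1698 -0.4712 -0.7672 -0.8284 -0.4069]]
st [ 0.4932 -0.279   0.    ] 0.0
[[-0.2832 -0.1746 -0.6755]
 [-0.7314 -0.2107 -1.1279]]
jar [0.7127 0.2153 0.    ]
vase [ 0.7747 -0.038   0.    ]
cup [ 0.6976 -0.2318  0.    ]
```

In the scene view the order of the marks is mirrored: the dot is the right-hand one, at (254.8,187.6). I'll refit with that and compute the first moves.

```bash
cat >> h.py <<'E'
def slide(target,yaw=None,state=None):
    """tool-axes slide (mm) and rotation vector (deg) from the present measured pose to world target / yaw(rad) pointing down"""
    from cell import env
    from scipy.spatial.transform import Rotation as R
    s=state or env.read_state();r=R.from_euler("xyz",s["tool_rot"])
    d=r.inv().apply(np.array(target)-s["position"])*1000
    g=R.from_euler("xyz",[np.pi,0,s["tool_rot"][2] if yaw is None else yaw])
    return d.round(1),np.degrees((r.inv()*g).as_rotvec()).round(2)
E
python3 - <<'E'
from h import *
np.set_printoptions(precision=4,suppress=True)
ch=[("top",.0905,0,.162,269.2,181.4,1),("top",.0905,-27,.162,285.4,179.6,1),("scene",.0905,0,.162,254.8,187.6,1),("scene",.0905,-27,.162,239.2,194.4,1),("top",0,0,.15,280.9,214.8,.7)]
x,r=fit(ch,[.6,-.05,-.4]);print(x,np.degrees(x[2]));print(r.T)
for t in([.42,.2,.25],[.492,-.279,.16],[.492,-.279,.056]): print(slide(t))
E
```

```text
[ 0.5557 -0.0198  0.3493] 20.014926968762925
[[-0.3631 -0.3651 -0.4797 -0.4832 -0.0225]
 [-0.2759 -0.3089 -0.2228 -0.346  -0.3361]]
(array([-337.8, -304.9,   -0.2]), array([-0.06,  0.  , -0.  ]))
(array([-554.1, -738.2,   90.3]), array([-0.06,  0.  , -0.  ]))
(array([-554. , -738.1,  194.3]), array([-0.06,  0.  , -0.  ]))
```

Request:
step_arm --increments '[{"slide": [-338, -305, 0], "dr": [0, 0, 0], "gripper": 1}, {"slide": [-338, -305, 0], "dr": [0, 0, 0], "gripper": 1}, {"slide": [-338, -305, 0], "dr": [0, 0, 0], "gripper": 1}, {"slide": [-338, -305, 0], "dr": [0, 0, 0], "gripper": 1}, {"slide": [-338, -305, 0], "dr": [0, 0, 0], "gripper": 1}, {"slide": [-338, -305, 0], "dr": [0, 0, 0], "gripper": 1}, {"slide": [-338, -305, 0], "dr": [0, 0, 0], "gripper": 1}, {"slide": [-554, -738, 0], "dr": [0, 0, 0], "gripper": 1}, {"slide": [-554, -738, 0], "dr": [0, 0, 0], "gripper": 1}, {"slide": [-554, -738, 0], "dr": [0, 0, 0], "gripper": 1}, {"slide": [-554, -738, 0], "dr": [0, 0, 0], "gripper": 1}, {"slide": [-554, -738, 0], "dr": [0, 0, 0], "gripper": 1}]'

```text
time_s: 1.6
position: [0.4617, -0.0949, 0.2501]
tool_rot: [3.141, 0.0, 2.828]
contact_force: [1.1, 1.0, 0.4]
opening: 1.0
grasp_force: 0.0
```

Request:
step_arm --increments '[{"slide": [0, 0, 0], "dr": [0, 0, 0], "gripper": 1}]'

```text
time_s: 1.72
position: [0.4615, -0.0972, 0.25]
tool_rot: [-3.14, 0.0, 2.821]
contact_force: [-0.7, 0.4, -0.9]
opening: 0.996
grasp_force: 0.0
```

```bash
python3 -c "
from h import *
for t in([.492,-.279,.14],[.492,-.279,.056]): print(slide(t))"
```

```text
(array([ -86.1, -162.8,  110.3]), array([-0.08,  0.02, -0.  ]))
(array([ -86.1, -162.7,  194.3]), array([-0.08,  0.02, -0.  ]))
```

Request:
step_arm --increments '[{"slide": [-86, -163, 60], "dr": [0, 0, 0], "gripper": 0.7}, {"slide": [-86, -163, 60], "dr": [0, 0, 0], "gripper": 0.7}, {"slide": [-86, -163, 60], "dr": [0, 0, 0], "gripper": 0.7}, {"slide": [-86, -163, 110], "dr": [0, 0, 0], "gripper": 0.7}, {"slide": [-86, -163, 110], "dr": [0, 0, 0], "gripper": 0.7}, {"slide": [-86, -163, 110], "dr": [0, 0, 0], "gripper": 0.7}]'

```text
time_s: 2.48
position: [0.4939, -0.2737, 0.1415]
tool_rot: [3.141, 0.001, 2.829]
contact_force: [0.5, -0.1, 0.5]
opening: 0.701
grasp_force: 0.0
```

```bash
cat > look.py <<'E'
import sys,cv2,numpy as np
from cell import env
def look(name,crops):
    """crops: (cam,u0,v0,w,h) scaled to 400 px wide tiles, side by side, ticks every 10 px"""
    ims={};o=[]
    for n,u,v,w,h in crops:
        if n not in ims: ims[n]=env.get_image(n)["image"]
        k=400//w; p=cv2.resize(ims[n][v:v+h,u:u+w],None,fx=k,fy=k,interpolation=cv2.INTER_CUBIC)
        for a in range(0,w,10):
            cv2.putText(p,str(u+a),(a*k,10),0,.35,(0,255,0),1);cv2.line(p,(a*k,12),(a*k,16),(0,255,0),1)
        for a in range(10,h,10): cv2.putText(p,str(v+a)+"-",(0,a*k+4),0,.35,(0,255,0),1)
        q=np.zeros((600,400,3),np.uint8);q[:min(600,p.shape[0]),:p.shape[1]]=p[:600];o.append(q)
    cv2.imwrite(f"pics/{name}.png",np.hstack(o))
E
python3 - <<'E'
from look import look
from h import *
look("s1",[("top",330,200,80,80),("scene",85,165,80,80)])
for t in([.492,-.279,.14],[.492,-.279,.056]): print(slide(t))
E
```

```text
(array([ 0.6, -5.6,  2.1]), array([0.02, 0.15, 0.  ]))
(array([ 0.8, -5.6, 86.1]), array([0.02, 0.15, 0.  ]))
```

View pics/s1.png

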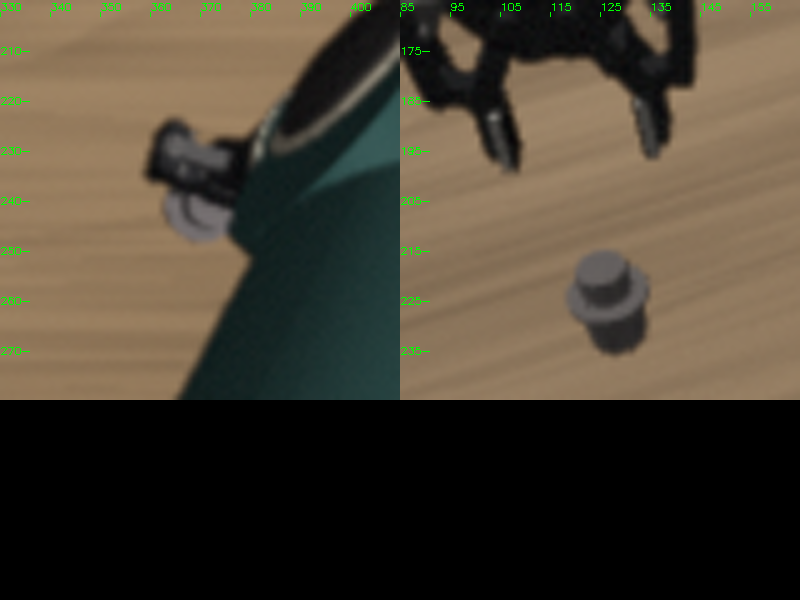

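The stopper stands at scene (125,220), straight below the fingertips. I'll let the arm settle, then descend.

Request:
step_arm --increments '[{"slide": [0, 0, 0], "dr": [0, 0, 0], "gripper": 0.7}, {"slide": [0, 0, 50], "dr": [0, 0, 0], "gripper": 0.7}, {"slide": [0, 0, 84], "dr": [0, 0, 0], "gripper": 0.7}, {"slide": [0, 0, 84], "dr": [0, 0, 0], "gripper": 0.7}, {"slide": [0, 0, 84], "dr": [0, 0, 0], "gripper": 0.7}]'

```text
time_s: 3.2
position: [0.494, -0.275, 0.0577]
tool_rot: [-3.141, 0.002, 2.828]
contact_force: [0.7, 0.0, 0.7]
opening: 0.701
grasp_force: 0.0
```

Run:
```python
from look import look
from h import *
look("s2",[("top",330,200,80,80),("scene",85,185,80,80)])
print(slide([.492,-.279,.056]))
# predicted TCP pixel
print(proj("scene",[.492,-.279,.056]),proj("top",[.492,-.279,.056]))
```

```text
(array([ 0.8, -4.5,  1.8]), array([-0.01,  0.14, -0.  ]))
[124.49634157 216.44801791] [372.05879436 240.55428148]
```

View pics/s2.png

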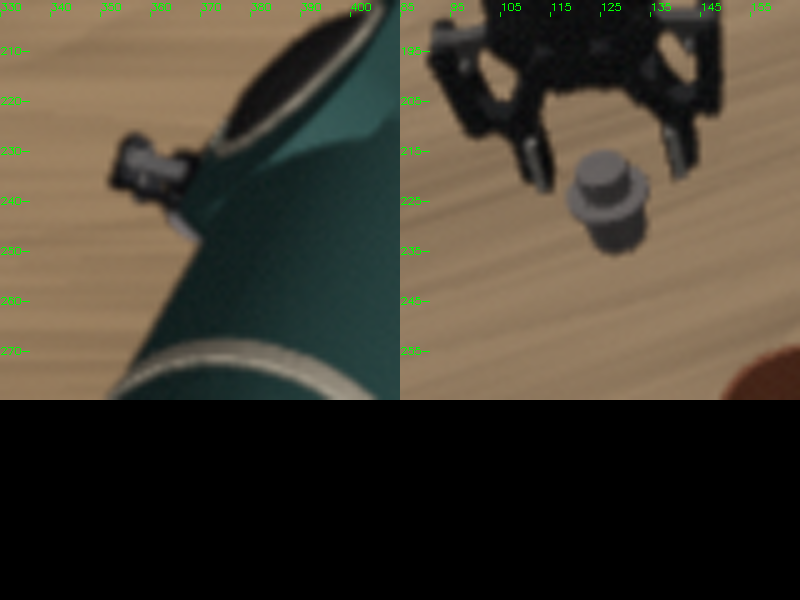

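The fingers stand on either side of the knob, with tips at (113,222) and (141,219). I'll correct by 4.5 mm and close.

Request:
step_arm --increments '[{"slide": [1, -4.5, 1], "dr": [0, 0, 0], "gripper": 0.7}, {"slide": [1, -4.5, 1], "dr": [0, 0, 0], "gripper": 0.7}, {"slide": [1, -4.5, 1], "dr": [0, 0, 0], "gripper": 0.1}, {"slide": [1, -4.5, 1], "dr": [0, 0, 0], "gripper": 0.1}, {"slide": [1, -4.5, 1], "dr": [0, 0, 0], "gripper": 0.1}, {"slide": [1, -4.5, 1], "dr": [0, 0, 0], "gripper": 0.1}, {"slide": [1, -4.5, 1], "dr": [0, 0, 0], "gripper": 0.1}]' --newtons 30

```text
time_s: 4.18
position: [0.491, -0.2786, 0.0551]
tool_rot: [-3.142, 0.0, 2.828]
contact_force: [-0.0, 0.1, 3.7]
opening: 0.286
grasp_force: 29.4
```

```bash
python3 -c "
from h import *
z=.0567
for t in([.492,-.279,.2],[.44,.1,.22],[.4435,.3245,.18]): print(slide(t))"
```

```text
(array([-1.100e+00, -1.000e-01, -1.449e+02]), array([-0.  ,  0.02, -0.  ]))
(array([ 165.3,  344.4, -164.9]), array([-0.  ,  0.02, -0.  ]))
(array([ 231.3,  559. , -125. ]), array([-0.  ,  0.02, -0.  ]))
```

Request:
step_arm --increments '[{"slide": [0, 0, -60], "dr": [0, 0, 0], "gripper": 0.1}, {"slide": [0, 0, -120], "dr": [0, 0, 0], "gripper": 0.1}, {"slide": [0, 0, -180], "dr": [0, 0, 0], "gripper": 0.1}, {"slide": [165, 344, -195], "dr": [0, 0, 0], "gripper": 0.1}, {"slide": [165, 344, -195], "dr": [0, 0, 0], "gripper": 0.1}, {"slide": [165, 344, -195], "dr": [0, 0, 0], "gripper": 0.1}, {"slide": [165, 344, -195], "dr": [0, 0, 0], "gripper": 0.1}, {"slide": [165, 344, -195], "dr": [0, 0, 0], "gripper": 0.1}, {"slide": [165, 344, -195], "dr": [0, 0, 0], "gripper": 0.1}, {"slide": [231, 559, -130], "dr": [0, 0, 0], "gripper": 0.1}, {"slide": [231, 559, -130], "dr": [0, 0, 0], "gripper": 0.1}, {"slide": [231, 559, -130], "dr": [0, 0, 0], "gripper": 0.1}]'

```text
time_s: 5.68
position: [0.4427, 0.2753, 0.1987]
tool_rot: [3.141, -0.0, 2.828]
contact_force: [2.0, 0.4, 0.8]
opening: 0.286
grasp_force: 29.9
```

Request:
step_arm --increments '[{"slide": [0, 0, 0], "dr": [0, 0, 0], "gripper": 0.1}]'

```text
time_s: 5.8
position: [0.4415, 0.2772, 0.1975]
tool_rot: [-3.14, -0.002, 2.834]
contact_force: [-0.5, -1.7, -0.8]
opening: 0.284
grasp_force: 29.9
```

```bash
python3 -c "
from h import *
for t in([.4435,.3245,.16],): print(slide(t))"
```

```text
(array([12.3, 45.7, 37.4]), array([-0.1, -0.1,  0. ]))
```

Request:
step_arm --increments '[{"slide": [12.3, 45.7, 38], "dr": [0, 0, 0], "gripper": 0.1}, {"slide": [12.3, 45.7, 38], "dr": [0, 0, 0], "gripper": 0.1}, {"slide": [12.3, 45.7, 48], "dr": [0, 0, 0], "gripper": 0.1}, {"slide": [12.3, 45.7, 48], "dr": [0, 0, 0], "gripper": 0.1}]'

```text
time_s: 6.3
position: [0.4456, 0.3195, 0.151]
tool_rot: [-3.141, -0.0, 2.826]
contact_force: [-0.2, 0.3, -1.1]
opening: 0.288
grasp_force: 29.9
```

Run:
```python
from look import look
from h import *
look("s3",[("top",120,210,80,80),("scene",285,95,80,80)])
print(slide([.4435,.3245,.145]))
```

```text
(array([3.7, 3.5, 6.8]), array([0.02, 0.02, 0.  ]))
```

View pics/s3.png

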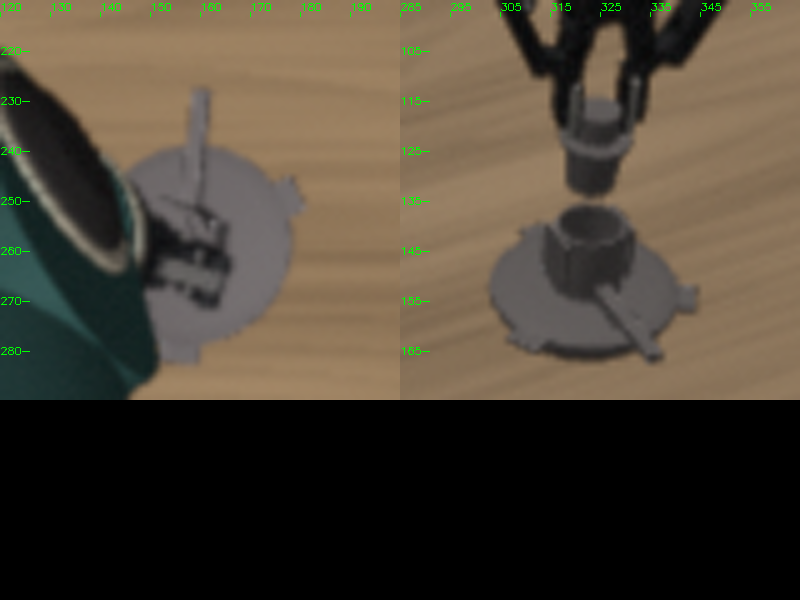

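The stopper foot, around (323.5,131.5), hangs straight over the neck mouth at (323.5,139.5). I'll apply a small correction and lower it.

Request:
step_arm --increments '[{"slide": [2, 2, 10], "dr": [0, 0, 0], "gripper": 0.1}, {"slide": [2, 2, 20], "dr": [0, 0, 0], "gripper": 0.1}, {"slide": [2, 2, 32], "dr": [0, 0, 0], "gripper": 0.1}, {"slide": [2, 2, 40], "dr": [0, 0, 0], "gripper": 0.1}, {"slide": [2, 2, 40], "dr": [0, 0, 0], "gripper": 0.1}]'

```text
time_s: 7.02
position: [0.444, 0.3229, 0.1105]
tool_rot: [-3.14, -0.001, 2.828]
contact_force: [0.5, 0.4, -0.4]
opening: 0.287
grasp_force: 29.9
```

```bash
python3 -c "
from h import *
print(slide([.4435,.3245,.089]))"
```

```text
(array([ 1. ,  1.4, 21.5]), array([-0.07, -0.03,  0.  ]))
```

Foot is 8 mm inside the neck with no contact. I'll continue down.

Request:
step_arm --increments '[{"slide": [0, 0, 8], "dr": [0, 0, 0], "gripper": 0.1}, {"slide": [0, 0, 14], "dr": [0, 0, 0], "gripper": 0.1}, {"slide": [0, 0, 20], "dr": [0, 0, 0], "gripper": 0.1}, {"slide": [0, 0, 22], "dr": [0, 0, 0], "gripper": 0.1}, {"slide": [0, 0, 22], "dr": [0, 0, 0], "gripper": 0.1}]'

```text
time_s: 7.65
position: [0.444, 0.3234, 0.0893]
tool_rot: [3.142, -0.0, 2.828]
contact_force: [-3.3, 0.9, 4.1]
opening: 0.284
grasp_force: 30.2
```

Request:
step_arm --increments '[{"slide": [0, 0, 0], "dr": [0, 0, 0], "gripper": 0.9}, {"slide": [0, 0, 0], "dr": [0, 0, 0], "gripper": 0.9}, {"slide": [0, 0, 0], "dr": [0, 0, 0], "gripper": 0.9}, {"slide": [0, 0, -40], "dr": [0, 0, 0], "gripper": 0.9}, {"slide": [0, 0, -40], "dr": [0, 0, -7], "gripper": 0.9}, {"slide": [0, 0, -40], "dr": [0, 0, -14.5], "gripper": 0.9}, {"slide": [0, 0, -40], "dr": [0, 0, -14.5], "gripper": 0.9}, {"slide": [0, 0, -40], "dr": [0, 0, -14.5], "gripper": 0.9}]'

```text
time_s: 8.65
position: [0.4443, 0.323, 0.1292]
tool_rot: [-3.141, -0.0, 3.078]
contact_force: [-0.7, -0.2, -0.1]
opening: 0.898
grasp_force: 0.0
```

Run:
```python
from look import look
from h import *
look("s4",[("top",120,210,80,80),("scene",285,95,80,80)])
print(slide([.4437,.3245,.047],np.radians(176.6)))
```

```text
(array([ 0.6,  1.3, 82.2]), array([-0.01, -0.  , -0.2 ]))
```

View pics/s4.png

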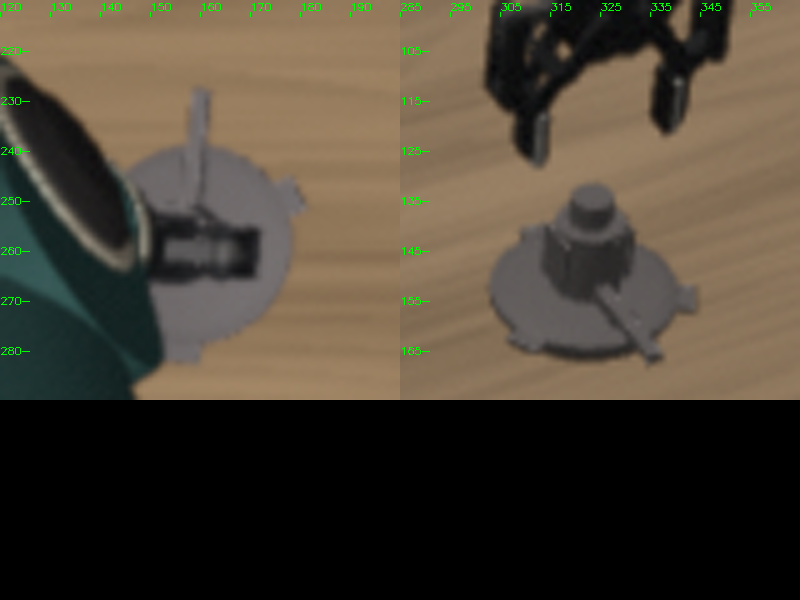

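The stopper is fully seated (flange on the neck mouth at scene (323,141)). Now I'll descend and grip the neck flats.

Request:
step_arm --increments '[{"slide": [0.5, 1, 40], "dr": [0, 0, 0], "gripper": 0.9}, {"slide": [0.5, 1, 70], "dr": [0, 0, 0], "gripper": 0.9}, {"slide": [0.5, 1, 82], "dr": [0, 0, 0], "gripper": 0.9}, {"slide": [0.5, 1, 82], "dr": [0, 0, 0], "gripper": 0.9}, {"slide": [0.5, 1, 82], "dr": [0, 0, 0], "gripper": 0.2}, {"slide": [0.5, 1, 82], "dr": [0, 0, 0], "gripper": 0.2}, {"slide": [0.5, 1, 82], "dr": [0, 0, 0], "gripper": 0.2}, {"slide": [0.5, 1, 82], "dr": [0, 0, 0], "gripper": 0.2}, {"slide": [0.5, 1, 82], "dr": [0, 0, 0], "gripper": 0.2}]' --newtons 80

```text
time_s: 9.88
position: [0.4444, 0.3246, 0.0486]
tool_rot: [3.14, 0.001, 3.081]
contact_force: [-2.3, -1.1, 9.8]
opening: 0.527
grasp_force: 82.5
```

```bash
python3 -c "
from h import *
print(slide([.48,.15,.25],np.radians(200)), slide([.5557,-.0198,.25],np.radians(200)))"
```

```text
(array([ -46.5, -171.9, -201.6]), array([  0.06,   0.08, -23.49])) (array([-132.4, -336.7, -201.7]), array([  0.06,   0.08, -23.49]))
```

Request:
step_arm --increments '[{"slide": [0, 0, -55], "dr": [0, 0, 0], "gripper": 0.2}, {"slide": [0, 0, -110], "dr": [0, 0, 0], "gripper": 0.2}, {"slide": [0, 0, -165], "dr": [0, 0, 0], "gripper": 0.2}, {"slide": [0, 0, -210], "dr": [0, 0, 0], "gripper": 0.2}, {"slide": [-46, -172, -210], "dr": [0, 0, -8], "gripper": 0.2}, {"slide": [-46, -172, -210], "dr": [0, 0, -16], "gripper": 0.2}, {"slide": [-46, -172, -210], "dr": [0, 0, -23.5], "gripper": 0.2}, {"slide": [-132, -337, -210], "dr": [0, 0, -23.5], "gripper": 0.2}, {"slide": [-132, -337, -210], "dr": [0, 0, -23.5], "gripper": 0.2}, {"slide": [-132, -337, -210], "dr": [0, 0, -23.5], "gripper": 0.2}, {"slide": [-132, -337, -210], "dr": [0, 0, -23.5], "gripper": 0.2}, {"slide": [-132, -337, -210], "dr": [0, 0, -23.5], "gripper": 0.2}]'

```text
time_s: 11.38
position: [0.5549, -0.0199, 0.2574]
tool_rot: [3.141, 0.0, -2.792]
contact_force: [-0.9, 0.5, -3.2]
opening: 0.527
grasp_force: 83.8
```

Request:
step_arm --increments '[{"slide": [0, 0, 0], "dr": [0, 0, 0], "gripper": 0.2}]'

```text
time_s: 11.5
position: [0.5549, -0.0189, 0.2575]
tool_rot: [3.141, 0.0, -2.79]
contact_force: [-0.2, 0.5, -2.8]
opening: 0.524
grasp_force: 83.8
```

```bash
python3 -c "
from h import *
print(slide([.5557,-.0198,.225],np.radians(200)))"
```

```text
(array([-0.5, -1.2, 32.5]), array([0.02, 0.02, 0.13]))
```

Request:
step_arm --increments '[{"slide": [-0.5, -1, 32], "dr": [0, 0, 0], "gripper": 0.2}, {"slide": [-0.5, -1, 32], "dr": [0, 0, 0], "gripper": 0.2}, {"slide": [-0.5, -1, 32], "dr": [0, 0, 0], "gripper": 0.2}]'

```text
time_s: 11.88
position: [0.5562, -0.0204, 0.2263]
tool_rot: [-3.141, 0.001, -2.791]
contact_force: [0.4, -0.3, -3.0]
opening: 0.524
grasp_force: 83.6
```

Run:
```python
from look import look
from h import *
np.set_printoptions(precision=2,suppress=True)
look("s5",[("top",230,160,100,100),("scene",180,100,100,100)])
print(slide([.5557,-.0198,.185],np.radians(200)))
from cell import env
p=env.read_state();print(p["position"],p["tool_rot"])
x,y,z=p["position"];z-=.0486;a=p["tool_rot"][2]+np.pi
for n in("top","scene"):
    for l,r,d,h in(("tab",.088,0,.033),("lug60",.067,60,.017),("lug180",.067,180,.017),("lug300",.067,300,.017),("knob",0,0,.086)):
        print(n,l,proj(n,[x+r*np.cos(a+np.radians(d)),y+r*np.sin(a+np.radians(d)),z+h]))
```

```text
(array([ 0.4,  1.1, 41.4]), array([-0.02,  0.08,  0.04]))
[ 0.56 -0.02  0.23] [-3.14  0.   -2.79]
top tab [270.08 178.11]
top lug60 [255.61 207.5 ]
top lug180 [291.87 237.6 ]
top lug300 [299.26 191.64]
top knob [284.04 208.74]
scene tab [253.13 171.32]
scene lug60 [254.09 154.67]
scene lug180 [208.3  147.42]
scene lug300 [218.38 177.7 ]
scene knob [225.51 136.16]
```

View pics/s5.png

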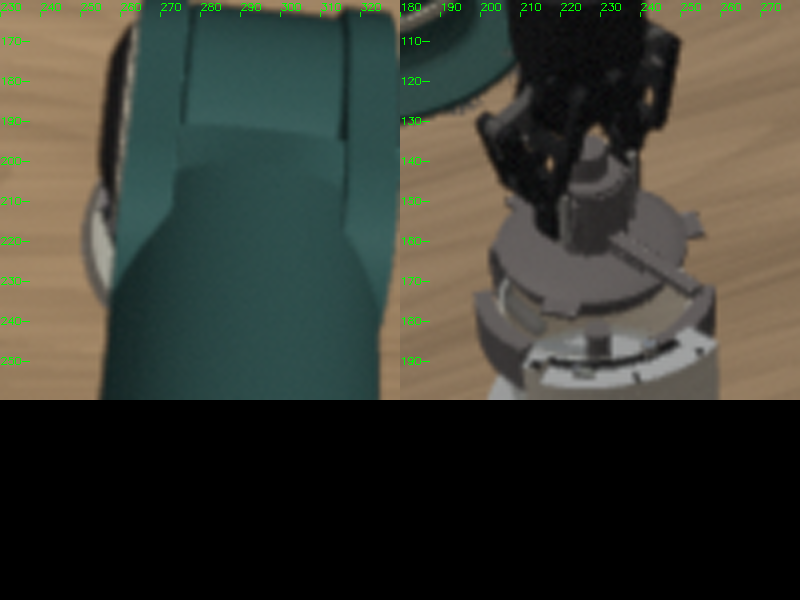

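The lid hangs level over the bowl. Its tab end, at scene (253.5,172.5), lines up with the dot within about 1 px of the prediction. I'll lower it gently.

Request:
step_arm --increments '[{"slide": [0, 1, 12], "dr": [0, 0, 0], "gripper": 0.2}, {"slide": [0, 1, 22], "dr": [0, 0, 0], "gripper": 0.2}, {"slide": [0, 1, 27], "dr": [0, 0, 0], "gripper": 0.2}, {"slide": [0, 1, 30], "dr": [0, 0, 0], "gripper": 0.2}, {"slide": [0, 1, 30], "dr": [0, 0, 0], "gripper": 0.2}]'

```text
time_s: 12.6
position: [0.5556, -0.0201, 0.1952]
tool_rot: [-3.142, -0.0, -2.792]
contact_force: [0.2, -0.0, -4.0]
opening: 0.528
grasp_force: 83.8
```

Request:
step_arm --increments '[{"slide": [0, 0, 3], "dr": [0, 0, 0], "gripper": 0.2}, {"slide": [0, 0, 6], "dr": [0, 0, 0], "gripper": 0.2}, {"slide": [0, 0, 9], "dr": [0, 0, 0], "gripper": 0.2}, {"slide": [0, 0, 9], "dr": [0, 0, 0], "gripper": 0.2}, {"slide": [0, 0, 9], "dr": [0, 0, 0], "gripper": 0.2}]'

```text
time_s: 13.22
position: [0.5557, -0.02, 0.1867]
tool_rot: [3.142, 0.0, -2.792]
contact_force: [-4.5, 0.2, 5.9]
opening: 0.526
grasp_force: 85.1
```

Seated with light contact. Now I'll turn it clockwise in small steps with a firmer grip.

Request:
step_arm --increments '[{"slide": [0, 0, 0], "dr": [0, 0, 0], "gripper": 0.2}, {"slide": [0, 0, 0], "dr": [0, 0, 0], "gripper": 0.2}, {"slide": [0, 0, 0], "dr": [0, 0, 4], "gripper": 0.2}, {"slide": [0, 0, 0], "dr": [0, 0, 8], "gripper": 0.2}, {"slide": [0, 0, 0], "dr": [0, 0, 12], "gripper": 0.2}, {"slide": [0, 0, 0], "dr": [0, 0, 12], "gripper": 0.2}]' --newtons 110

```text
time_s: 13.98
position: [0.556, -0.0196, 0.1868]
tool_rot: [3.141, 0.001, -3.002]
contact_force: [-2.1, 1.4, 4.3]
opening: 0.521
grasp_force: 111.1
```

```bash
python3 -c "
from cell import env;s=env.read_state();print(s['position'],s['tool_rot'],s['contact_force'],s['ft_torque'],s['qpos'][6])"
```

```text
[ 0.55603408 -0.01962662  0.18677905] [ 3.14138464e+00  1.12120012e-03 -3.00233806e+00] [-2.10168598  1.39451363  4.26637886] [ 0.51802464  0.24295459 -0.1383647 ] 1.8577405077256282
```

Request:
step_arm --increments '[{"slide": [0, 0, 0], "dr": [0, 0, 4], "gripper": 0.2}, {"slide": [0, 0, 0], "dr": [0, 0, 8], "gripper": 0.2}, {"slide": [0, 0, 0], "dr": [0, 0, 12], "gripper": 0.2}, {"slide": [0, 0, 0], "dr": [0, 0, 15], "gripper": 0.2}, {"slide": [0, 0, 0], "dr": [0, 0, 15], "gripper": 0.2}, {"slide": [0, 0, 0], "dr": [0, 0, 15], "gripper": 0.2}]'

```text
time_s: 14.72
position: [0.5562, -0.0188, 0.1868]
tool_rot: [3.14, 0.001, 3.021]
contact_force: [-0.8, 6.9, 5.8]
opening: 0.52
grasp_force: 111.3
```

Run:
```python
from look import look
from h import *
from cell import env;s=env.read_state();print(s['position'],s['tool_rot'],s['contact_force'],s['ft_torque'],s["grasp_force"])
look("s6",[("scene",190,130,80,80),("top",230,160,100,100)])
for d in(19,27,34):
    a=np.radians(20-d); print(d,proj("scene",[.5557+.088*np.cos(a),-.0198+.088*np.sin(a),.171]))
```

```text
[ 0.55619228 -0.01880474  0.18677502] [3.14026194e+00 1.14450106e-03 3.02115441e+00] [-0.77641928  6.93733724  5.77792752] [1.33926476 0.01262432 0.15141104] 111.34055256843567
19 [243.25994784 189.07559517]
27 [238.27061955 190.49346256]
34 [233.70190571 191.34308083]
```

View pics/s6.png

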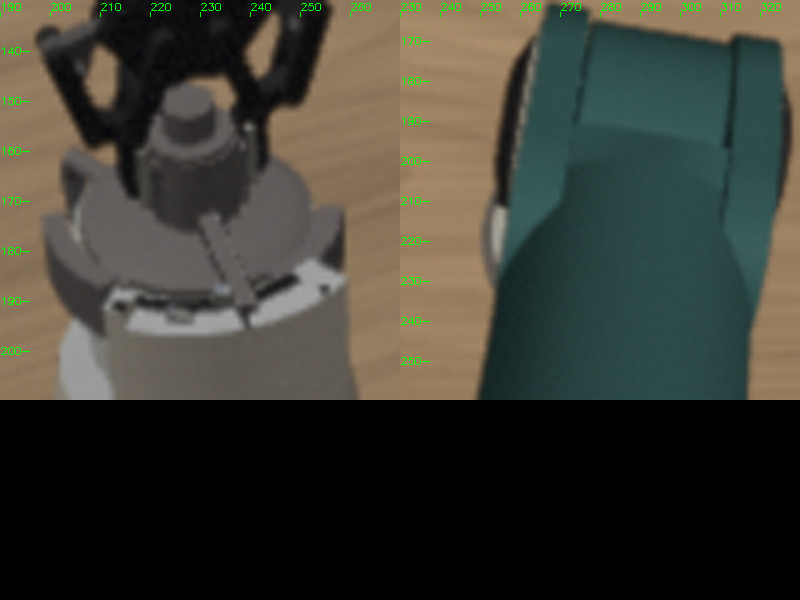

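The tab's end, at (239.5,190), is right over the pulse bar at (239.5,194). The lid is level and under the hooks, and the stopper is in. I'll let it settle and hand in.

Request:
step_arm --increments '[{"slide": [0, 0, 0], "dr": [0, 0, 0], "gripper": 0.2}, {"slide": [0, 0, 0], "dr": [0, 0, 0], "gripper": 0.2}]'

```text
time_s: 15.08
position: [0.5562, -0.0188, 0.1868]
tool_rot: [3.14, 0.001, 3.021]
contact_force: [-1.7, 6.4, 4.2]
opening: 0.526
grasp_force: 111.4
```

```bash
python3 -c "
from cell import env;s=env.read_state();print(s['tool_rot'],s['position']);print(env.finish_job())"
```

```text
[3.14024085e+00 1.22104296e-03 3.02110917e+00] [ 0.55622884 -0.01882097  0.18678054]
the job is handed in; nothing more can be done
None
```

I handed the job in at about 15 s with the stopper seated, the lid down in the bowl, and the tab turned about 27° to the pulse mark and held there at about 111 N; no result came back.

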